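# Put the solder spool away in the yellow drawer

## Robot

A 6-joint arm with a two-finger parallel gripper is mounted at the origin on a cart in front of the work surface, level with it; the furniture and walls round the work are solid. World frame = base frame: x ahead of the robot, y to its left, z up, the work surface at z = 0. Lengths are in m, angles in rad, forces in N, time in s.
With the tool pointing down it reaches from about 0.275 to 0.75 m from the base axis. Payload 10.2 kg.
Tool frame: the origin (TCP) lies between the finger pads; the fingertips stand robot.finger_overhang ahead of it and the grasp point (between the pads) lies 8 mm behind it (robot.finger_overhang is the distance from the TCP to the fingertips, in m); z points along the fingers, y is the line along which they close (so a half turn about z gives the same grasp; the last joint's range is limited). The gripper opens to 88 mm and grips with 3 to 60 N. Pads are 18 mm wide; open, the fingers measure 123 mm over their backs; the gripper's body (75 mm by 187 mm) begins 45 mm behind the grasp point.
Start: joints at [1.098, 0.313, 1.498, -0, 1.331, -0.223], TCP at [0.13, 0.509, 0.25] pointing down, gripper open.
Joint ranges: [-2.94, 2.94], [-0.97, 2.17], [0.19, 2.56], [-1.23, 4.37], [0.02, 3.11], [-2.88, 2.88]. Speed limits (rad/s): [2.39, 2.39, 3.01, 3.14, 3.14, 3.14].

## Interface

Orientations are given as a rotation vector (axis times angle).
In Python, from plant import robot gives the robot as it stands. The module is installed in compiled form; this text tells all that it offers.
- The arm moves only by the tool send_rows, never from a script. Its argument "steps" is one flat list of numbers, 4 for each row, row after row: the shift along the tool's x, y, z in m, then the turn about the tool's z in degrees. A call has 1 to 20 rows; each row shifts and turns the commanded pose from where the row before left it, along the tool's axes as they then stand; what a row does not reach is not made up. A row lasts 1/8 s, in which the tool goes at most 62.5 mm and 10.7 degrees, less where a joint would pass 70% of its speed; a pose out of reach is approached as far as the arm can. A call is refused whole if a number of a shift passes 0.0625 or a number of a turn 10.7, either way. A call with a gripper value outside its range is refused whole. "gripper" is the closure, from -1 (fully open) to 1 (shut), set as the call begins (left out, the last holds). The fingers move at their own pace and stop on an object; "squeeze" is the grip in N (left out, the last holds). Time passes only in rows, so rows that do not move let the fingers close. It gives the time, the measured TCP pose, the force, the opening and the grip force at its end, in the units of the state.
- robot.read_state(): the state, without advancing time (a new reading comes with each control period).
- robot.camera(name): name is "scene" or "top"; returns (picture, depth): 420x560x3 uint8, blue, green, red; 420x560 float32, m along the optical axis (not along the pixel's ray), 0 where there is no reading.
- robot.camera_model(name): a dict with "camera_matrix" (3x3 intrinsics, pixels), "T" (4x4, takes a point from camera to world coordinates). Camera axes: x right, y up, looking along -z (the intrinsics and any distortion apply to the point x, -y, -z); pixel columns grow to the right and rows downward; lengths in m; the calibration is good to about 2 mm. A picture is of the moment at which its call begins. camera_model takes no time and is no camera call.
- robot.close_job(): hands the job in; it is judged then, once.
The state is a dict: "time_s": time; "joints": joint angles; "qvel": joint speeds; "joint_torque": joint torques, N m; "eef_pos": TCP position; "tcp_rot": TCP orientation; "ft_force": force on the tool from outside, world axes, zero at the start; "wrist_torque": the same for the moment, N m; "grip_width": finger opening in m; "finger_force": force on a finger pad.
Only numpy, scipy, OpenCV 4.12 (cv2) and the standard library are available. Lean on these libraries where they do the work, as an engineer would, in place of code of your own. Each camera call takes 0.05 s, during which the arm holds its last target. There are 200 camera calls.

## Task

Pull the drawer with the yellow front all the way open by its bar handle, then put the spool of solder into it, standing upright on its flange. Leave the yellow drawer open with the spool in it, and leave the green-fronted drawer as it is.

Things in the scene. Friction and masses are not known exactly. Their poses are not given: they have to be found in the camera images.
- yellow_unit_drawer0 (a joint): slide of the yellow-fronted drawer, m: 0 shut (start 0 to 0.01), 0.118 fully open at its stop; about 1 N of friction. From the handle point (its axes): inside floor 22 mm lower, inner space 56 to 191 mm along x and 69 mm to each side, side walls up to 14 mm above the point; fully open, 56 to 167 mm along x is clear of the unit's top, which is 36 mm above the point.
- yellow_unit_drawer0_handle (a point): middle of the yellow drawer's dark bar handle, 44 mm above the table; moves with it. x points level into the unit (drawer opens along -x, up to 9 degrees off world -x), y along the bar, z up. Bar 11 mm thick, 91 long, posts 34 mm each side, 29 mm free gap behind it. Unit: low grey box 180 x 180 x 80 mm, fixed; a like one with a green front stands beside it, on either side.
- spool_center (a point): centre, half-way up, of the spool of solder wire with dark flanges: a round spool, 52 mm across, 34 mm high, about 120 g, standing loose on the table on one flange (its z axis is the spool's axis, up), to the left of the drawer units.
- green_unit_drawer0 (a joint): slide of the green-fronted drawer of the other unit, in m: 0 is shut, up to 0.01 at the start; it must stay as it is.
Things that resemble listed ones, but are neither listed nor needed, are in the scene too. Of the things like the part that bears spool_center, leave any that is orange or purple; of the rest the larger one is meant.

How it is judged:
By the outcome, as a careful person would: the job done as asked, in the order asked, and still so for the second after the job is handed in, with the robot touching nothing.
It also fails if it takes over 54 s, if anything falls off the work surface, if the arm or the gripper's body presses on something with over 40 N, if the wrist force passes 120 N, or if a joint passes its speed limit or range.

## Working session

There is one attempt and no reset: what is moved stays moved. The work goes in short steps, Python scripts to look and compute and a tool call to move; the robot and the scene stay as the last step left them, time stands still between calls to the robot, and variables do not carry over. Pictures are saved under pics/ and viewed, at most 10 in all, crops included, and the job is handed in when it is done.

Besides the shell and the picture viewer there is one more tool, called as name(argument=value, ...) on one line, values as JSON. send_rows: Moves the arm, as the interface text tells. Its arguments: {"type":"object","properties":{"steps":{"type":"array","items":{"type":"number"}},"gripper":{"type":"number"},"squeeze":{"type":"number"}},"required":["steps"]}

```bash
mkdir -p pics; cat > h.py <<'E'
import numpy as np, cv2
from plant import robot
def pts(name, depth):
    m=robot.camera_model(name); K=np.array(m["camera_matrix"]);T=np.array(m["T"])
    v,u=np.mgrid[:420,:560]
    d=m.get("dist",None)
    x=(u-K[0,2])/K[0,0]*depth; y=(v-K[1,2])/K[1,1]*depth
    P=np.stack([x,-y,-depth],-1)
    return P@T[:3,:3].T+T[:3,3]
E
python3 - <<'E'
from h import *
a,da=robot.camera("scene");b,db=robot.camera("top")
cv2.imwrite("pics/s0.png",a);cv2.imwrite("pics/t0.png",b)
np.savez("d0.npz",a=a,da=da,b=b,db=db)
for n in("scene","top"):
    m=robot.camera_model(n);print(m)
s=robot.read_state();print(s,robot.finger_overhang)
E
```

```text
{'camera_matrix': array([[403.75648572,   0.        , 275.3360386 ],
       [  0.        , 403.75648572, 209.19536118],
       [  0.        ,   0.        ,   1.        ]]), 'T': array([[ 5.64240359e-01,  4.17191541e-01, -7.12449322e-01,
        -4.88601481e-02],
       [-8.25610416e-01,  2.84586283e-01, -4.87214622e-01,
        -3.57138175e-01],
       [-5.08514312e-04,  8.63111734e-01,  5.05012748e-01,
         4.80091859e-01],
       [ 0.00000000e+00,  0.00000000e+00,  0.00000000e+00,
         1.00000000e+00]])}
{'camera_matrix': array([[528.6694621 ,   0.        , 270.08694826],
       [  0.        , 528.6694621 , 221.37344346],
       [  0.        ,   0.        ,   1.        ]]), 'T': array([[ 0.00459879,  0.98050201, -0.19645524,  0.27198514],
       [-0.99996752,  0.00320886, -0.00739274,  0.03611846],
       [-0.0066182 ,  0.19648286,  0.98048492,  1.40553542],
       [ 0.        ,  0.        ,  0.        ,  1.        ]])}
{'time_s': 0.1, 'joints': array([ 1.09758677e+00,  3.13342364e-01,  1.49830229e+00,  4.53676873e-06,
        1.33098086e+00, -2.23398147e-01]), 'qvel': array([-0.00088652, -0.0020928 , -0.00188486, -0.00068018,  0.00038663,
        0.00107136]), 'joint_torque': array([ 1.72968517e-03, -4.02809894e+01, -2.52646297e+01,  6.94951834e-02,
        3.42289440e-02, -5.79096741e-05]), 'eef_pos': array([0.12971425, 0.50853167, 0.24926688]), 'tcp_rot': array([-3.91340508e-01, -3.11676336e+00,  1.52246166e-03]), 'ft_force': array([ 0.54996577,  0.24071405, -0.2341715 ]), 'wrist_torque': array([-0.00143426, -0.00591941,  0.02098043]), 'finger_force': 0.0, 'grip_width': 0.0880802840356355} 0.011
```

View pics/s0.png

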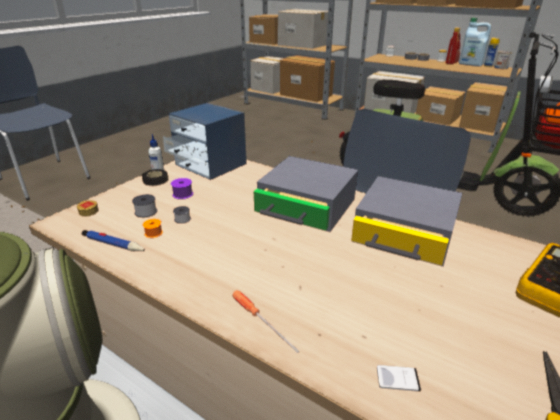

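View pics/t0.png

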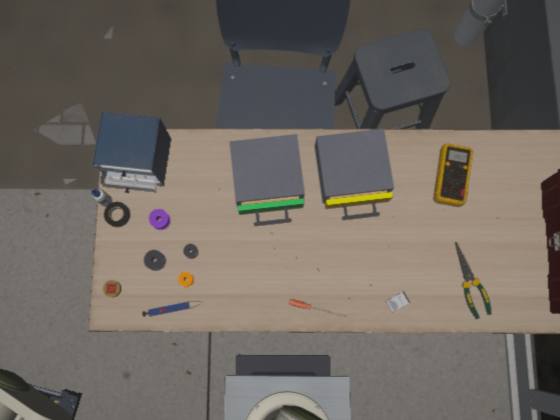

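The scene view shows the yellow unit on the right at (405,225) and the green unit at (300,195). The larger dark spool is at (145,206) and a smaller one at (181,214). In the top view, the yellow unit's handle is at about (360,213), the large spool at (154,260) and the small one at (190,250).

```bash
cat > m.py <<'E'
from h import *
z=np.load("d0.npz");b=z["b"]
P=pts("top",z["db"])
def box(u0,u1,v0,v1,lo,hi,dark=None):
    p=P[v0:v1,u0:u1]; m=(p[...,2]>lo)&(p[...,2]<hi)
    if dark: m&=b[v0:v1,u0:u1].max(-1)<dark
    return p[m]
print("table z",P[290:300,220:280,2].mean())
# ray casting
m=robot.camera_model("top");K=m["camera_matrix"];T=m["T"]
def ray(u,v,h):
    d=T[:3,:3]@np.array([(u-K[0,2])/K[0,0],-(v-K[1,2])/K[1,1],-1.]);return T[:3,3]+d*(h-T[2,3])/d[2]
# spool
for r,h in(((140,170,247,275),.034),((181,200,242,260),.02)):
    u0,u1,v0,v1=r; mk=(b[v0:v1,u0:u1].max(-1)<100).astype(np.uint8)
    c=max(cv2.findContours(mk,0,2)[0],key=cv2.contourArea);(x,y),(w,hh),_=cv2.fitEllipse(c)
    q=box(*r,.015,.06);print("ell",x+u0,y+v0,w,hh,ray(x+u0,y+v0,h),"diam",w*T[2,3]/K[0,0],"dz",np.median(q,0),np.ptp(q,0),len(q))
# handle
u0,u1,v0,v1=335,390,205,224
mk=(b[v0:v1,u0:u1].max(-1)<100).astype(np.uint8)
ys,xs=np.nonzero(mk)
for r in mk: print("".join(".#"[i] for i in r))
H=np.array([ray(x+u0,y+v0,.049) for x,y in zip(xs,ys)])
print("bar y range",H[:,1].min(),H[:,1].max())
# yellow front
hsv=cv2.cvtColor(b,cv2.COLOR_BGR2HSV);ym=cv2.inRange(hsv,(22,150,100),(35,255,255));ym[:,:310]=0;ym[:,400:]=0
v,u=np.nonzero(ym);p=P[v,u];print("front",p.min(0),p.max(0));
f=np.polyfit(p[:,1],p[:,0],1);print("slope dx/dy",f, np.degrees(np.arctan(f[0])))
p=box(312,400,130,200,.07,.09);c=cv2.minAreaRect(p[:,:2].astype(np.float32));print("unit top",c,p[:,2].mean())
p=box(228,306,130,205,.07,.09);print("green top",cv2.minAreaRect(p[:,:2].astype(np.float32)))
E
python3 m.py
```

```text
table z 0.00016429902366391154
ell 154.35410594940186 259.7429428100586 18.82130241394043 21.139860153198242 [0.44359841 0.34826876 0.034     ] diam 0.050038841194602675 dz [0.44506722 0.34955336 0.03414224] [0.05075769 0.05125295 0.02742676] 306
ell 190.35865688323975 250.7912368774414 13.069192886352539 14.585737228393555 [0.46951743 0.25717657 0.02      ] diam 0.03474612186760518 dz [0.47043653 0.257017   0.02452534] [0.0361193  0.03502061 0.01918476] 147
#################.....................##...............
############..........................##...............
........###...........................##...............
.........##...........................###..............
.........##............................##..............
.........###..........................###..............
..........##..........................###..............
..........##..........................#####............
..........##.....................###########...........
..........##............####################...........
..........###...###########################............
.........############
[... 168 characters left out ...]
..................................
.......................................................
.......................................................
.......................................................
.......................................................
bar y range -0.23647348561396897 -0.12419849949813273
front [ 0.27198514 -0.27183663  0.03375828] [0.62593198 0.03611846 1.40553542]
slope dx/dy [-0.18081305  0.56815636] -10.249089908500684
unit top ((0.688082754611969, -0.17666763067245483), (0.18558160960674286, 0.18215152621269226), 6.871227264404297) 0.0797587711937071
green top ((0.6721611618995667, 0.0546572171151638), (0.1873517632484436, 0.18034149706363678), 6.5253753662109375)
```

```bash
cat > plan.py <<'E'
from h import *
from scipy.spatial.transform import Rotation as R
def go(x,y,z,yaw):
    """print tool-frame shift now, and after turn, to reach pos with tool-y along yaw (deg, mod 180)"""
    s=robot.read_state();A=R.from_rotvec(s["tcp_rot"]).as_matrix()
    cur=np.degrees(np.arctan2(A[1,1],A[0,1]))
    d=(yaw-cur+90)%180-90
    dl=np.array([x,y,z])-s["eef_pos"]
    print("cur",s["eef_pos"].round(4),"ytool yaw",cur.round(1),"world turn",d.round(1),"tool-z turn",(-d).round(1),"q6",s["joints"][5].round(2))
    print("shift in present tool axes",(A.T@dl).round(4))
    B=R.from_euler("z",d,degrees=True).as_matrix()@A
    print("shift after the turn",(B.T@dl).round(4))
E
python3 - <<'E'
import sys;sys.argv=['x']
from plan import *
z=np.load("d0.npz");b=z["b"]
m=robot.camera_model("top");K=m["camera_matrix"];T=m["T"]
def ray(u,v,h):
    d=T[:3,:3]@np.array([(u-K[0,2])/K[0,0],-(v-K[1,2])/K[1,1],-1.]);return T[:3,3]+d*(h-T[2,3])/d[2]
u0,v0=342,212
mk=(b[211:221,341:381].max(-1)<100)
mk=mk.astype(np.uint8)
# keep bar: per column lowest dark pixel run (max 4 px)
Q=[]
for i in range(2,37):
    v=np.nonzero(mk[:,i])[0]
    if len(v): v=v[v>v.max()-4]; Q.append((341+i,211+v.mean()))
Q=np.array([ray(u,v,.047) for u,v in Q]); f=np.polyfit(Q[:,1],Q[:,0],1)
print("bar yaw",-np.degrees(np.arctan(f[0])),"y ext",Q[:,1].min(),Q[:,1].max())
c=ray(360.5,215.7,.047);print("center",c)
P=pts("top",z["db"]);p=P[136:190,322:388].reshape(-1,3);p=p[(p[:,2]>.07)&(p[:,2]<.09)]
hsv=cv2.cvtColor(b,cv2.COLOR_BGR2HSV);ym=cv2.inRange(hsv,(22,150,100),(35,255,255));ym[:,:310]=0;ym[:,400:]=0
v,u=np.nonzero(ym&(z["db"]>0).astype(np.uint8)*255);cc=[]
for k in range(u.min()+3,u.max()-3):
    w=v[u==k]
    if len(w): cc.append(ray(k,w.min(),.075))
cc=np.array(cc);print("front yaw",-np.degrees(np.arctan(np.polyfit(cc[:,1],cc[:,0],1)[0])))
go(c[0],c[1],.25,6.5)
E
```

```text
bar yaw 7.527942954550782 y ext -0.2342062215412402 -0.1447624500313905
center [ 0.56014485 -0.19076999  0.047     ]
front yaw 7.068385419971642
cur [0.1297 0.5085 0.2493] ytool yaw 75.7 world turn -69.2 tool-z turn 69.2 q6 -0.22
shift in present tool axes [-5.900e-01 -5.712e-01 -3.000e-04]
shift after the turn [-0.7435  0.3485 -0.0013]
```

send_rows(steps=[0, 0, 0, 8.6, 0, 0, 0, 8.6, 0, 0, 0, 8.6, 0, 0, 0, 8.6, 0, 0, 0, 8.6, 0, 0, 0, 8.6, 0, 0, 0, 8.6, 0, 0, 0, 8.6], gripper=0.45)

```text
time_s: 1.1
eef_pos: [0.1297, 0.5086, 0.2494]
tcp_rot: [2.09, 2.346, -0.001]
ft_force: [0.0, -0.0, -0.4]
grip_width: 0.0245
finger_force: 0.0
```

send_rows(steps=[-0.053, 0.025, 0, 0, -0.053, 0.025, 0, 0, -0.053, 0.025, 0, 0, -0.053, 0.025, 0, 0, -0.053, 0.025, 0, 0, -0.053, 0.025, 0, 0, -0.053, 0.025, 0, 0, -0.053, 0.025, 0, 0, -0.053, 0.025, 0, 0, -0.053, 0.025, 0, 0, -0.053, 0.025, 0, 0, -0.053, 0.025, 0, 0, -0.053, 0.025, 0, 0, -0.053, 0.025, 0, 0, 0, 0, 0, 0, 0, 0, 0, 0])

```text
time_s: 3.1
eef_pos: [0.5659, -0.1855, 0.2493]
tcp_rot: [-2.083, -2.35, 0.0]
ft_force: [-0.4, -0.2, 0.2]
grip_width: 0.0244
finger_force: 0.0
```

```bash
python3 - <<'E'
from plan import *
print(robot.read_state()["grip_width"]);go(.560,-.191,.11,7)
E
```

```text
0.024379219492219124
cur [ 0.5659 -0.1855  0.2493] ytool yaw 6.9 world turn 0.1 tool-z turn -0.1 q6 -0.63
shift in present tool axes [-0.0049 -0.0065  0.1393]
shift after the turn [-0.0049 -0.0065  0.1393]
```

send_rows(steps=[-0.005, -0.006, 0, 0, 0, 0, 0.05, 0, 0, 0, 0.05, 0, 0, 0, 0.05, 0, 0, 0, 0, 0, 0, 0, 0, 0])

```text
time_s: 3.85
eef_pos: [0.5617, -0.1919, 0.1022]
tcp_rot: [2.081, 2.349, 0.001]
ft_force: [0.3, -0.3, 0.2]
grip_width: 0.0248
finger_force: 0.0
```

```bash
python3 - <<'E'
from plan import *
a,da=robot.camera("scene")
cv2.imwrite("pics/s1.png",cv2.resize(a[150:290,310:500],None,fx=4,fy=4,interpolation=2))
go(.560,-.191,.040,7)
m=robot.camera_model("scene");K=m["camera_matrix"];T=m["T"]
for p in((.560,-.191,.0495),(.560+.045*-.122,-.191+.045,.0495),(.56+.045*.122,-.191-.045,.0495)):
    q=T[:3,:3].T@(np.array(p)-T[:3,3]);u=K@np.array([q[0],-q[1],-q[2]]);u=u[:2]/u[2];print(u,(u-[310,150])*4)
E
```

```text
cur [ 0.5619 -0.192   0.1025] ytool yaw 6.9 world turn 0.1 tool-z turn -0.1 q6 -0.65
shift in present tool axes [ 0.0014 -0.0019  0.0625]
shift after the turn [ 0.0014 -0.0019  0.0625]
[389.26258225 247.99322278] [317.05032898 391.97289112]
[364.86431038 241.40189115] [219.4572415  365.60756459]
[414.89163918 254.91705798] [419.56655674 419.66823193]
```

View pics/s1.png

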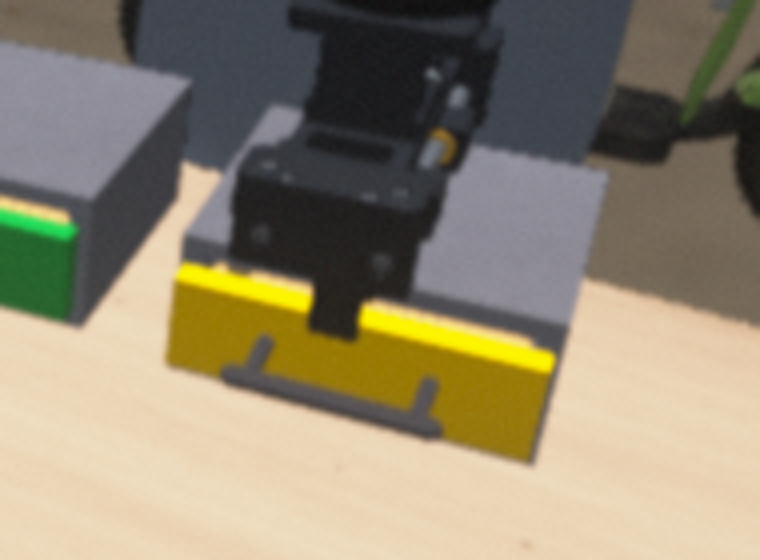

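The crop shows the bar from (225,372) to (440,428). Across the bar it agrees with the estimate, and along it the middle is a few mm further to -y. The fingers are above it, so I'm descending.

send_rows(steps=[-0.002, -0.002, 0, 0, 0, 0, 0.03, 0, 0, 0, 0.02, 0, 0, 0, 0.012, 0, 0, 0, 0, 0])

```text
time_s: 4.53
eef_pos: [0.5591, -0.194, 0.0378]
tcp_rot: [-2.084, -2.351, 0.0]
ft_force: [-0.0, 0.3, 0.3]
grip_width: 0.0245
finger_force: 0.0
```

send_rows(steps=[0, 0, 0, 0, 0, 0, 0, 0, 0, 0, 0, 0, 0, 0, 0, 0], gripper=1, squeeze=25)

```text
time_s: 5.03
eef_pos: [0.5597, -0.1942, 0.0386]
tcp_rot: [2.083, 2.35, 0.001]
ft_force: [-0.2, 0.1, 6.0]
grip_width: 0.0105
finger_force: 25.1
```

send_rows(steps=[0, -0.006, 0, 0, 0, -0.01, 0, 0, 0, -0.01, 0, 0, 0, -0.01, 0, 0, 0, -0.01, 0, 0, 0, -0.01, 0, 0, 0, -0.01, 0, 0, 0, -0.01, 0, 0, 0, -0.01, 0, 0, 0, -0.01, 0, 0, 0, -0.01, 0, 0, 0, 0, 0, 0])

```text
time_s: 6.52
eef_pos: [0.4539, -0.2073, 0.0386]
tcp_rot: [2.083, 2.349, -0.0]
ft_force: [-1.1, -1.5, 7.2]
grip_width: 0.0101
finger_force: 25.1
```

send_rows(steps=[0, -0.004, 0, 0, 0, -0.004, 0, 0, 0, -0.003, 0, 0, 0, 0, 0, 0])

```text
time_s: 7.02
eef_pos: [0.4491, -0.2081, 0.0389]
tcp_rot: [2.077, 2.337, 0.012]
ft_force: [42.6, 11.2, -15.8]
grip_width: 0.0099
finger_force: 24.8
```

send_rows(steps=[0, 0.003, 0, 0, 0, 0.003, 0, 0, 0, 0, 0, 0])

```text
time_s: 7.4
eef_pos: [0.4498, -0.2078, 0.0386]
tcp_rot: [2.082, 2.349, -0.0]
ft_force: [0.8, -0.8, 8.6]
grip_width: 0.01
finger_force: 25.1
```

send_rows(steps=[0, 0, 0, 0, 0, 0, 0, 0, 0, 0, 0, 0], gripper=0.45)

```text
time_s: 7.78
eef_pos: [0.4487, -0.207, 0.0375]
tcp_rot: [-2.083, -2.35, 0.0]
ft_force: [0.1, 0.1, -0.2]
grip_width: 0.0244
finger_force: 0.0
```

send_rows(steps=[0, 0, -0.03, 0, 0, 0, -0.05, 0, 0, 0, -0.05, 0, 0, 0, -0.02, 0, 0, 0, 0, 0])

```text
time_s: 8.4
eef_pos: [0.4492, -0.2074, 0.1886]
tcp_rot: [2.082, 2.349, 0.0]
ft_force: [-0.3, 0.3, 0.1]
grip_width: 0.0239
finger_force: 0.0
```

```bash
python3 - <<'E'
from plan import *
go(.444,.349,.2,90)
E
```

```text
cur [ 0.4492 -0.2074  0.1886] ytool yaw 6.9 world turn 83.1 tool-z turn -83.1 q6 -0.79
shift in present tool axes [ 0.553   0.0615 -0.0123]
shift after the turn [ 0.0052  0.5564 -0.0105]
```

send_rows(steps=[0.055, 0.006, -0.001, 0, 0.055, 0.006, 0, 0, 0.055, 0.006, 0, 0, 0.055, 0.006, 0, 0, 0.055, 0.006, 0, 0, 0.055, 0.006, 0, 0, 0.055, 0.006, 0, 0, 0.055, 0.006, 0, 0, 0.055, 0.006, 0, 0, 0.055, 0.006, 0, 0, 0, 0, 0, -10, 0, 0, 0, -10, 0, 0, 0, -10, 0, 0, 0, -10, 0, 0, 0, -10, 0, 0, 0, -10, 0, 0, 0, -10, 0, 0, 0, -10, 0, 0, 0, -10, 0, 0, 0, 0], gripper=-1)

```text
time_s: 10.9
eef_pos: [0.4421, 0.3458, 0.1872]
tcp_rot: [0.186, -3.134, 0.002]
ft_force: [-0.1, 1.2, -0.4]
grip_width: 0.0883
finger_force: 0.0
```

```bash
python3 - <<'E'
from plan import *
go(.444,.349,.016,97)
E
```

```text
cur [0.4421 0.3458 0.1872] ytool yaw 96.8 world turn 0.2 tool-z turn -0.2 q6 -1.23
shift in present tool axes [-0.0026  0.0031  0.1711]
shift after the turn [-0.0026  0.0031  0.1711]
```

send_rows(steps=[-0.003, 0.003, 0, 0, 0, 0, 0.05, 0, 0, 0, 0.05, 0, 0, 0, 0.04, 0, 0, 0, 0.02, 0, 0, 0, 0.01, 0, 0, 0, 0, 0])

```text
time_s: 11.78
eef_pos: [0.4452, 0.3494, 0.0185]
tcp_rot: [0.187, -3.136, 0.0]
ft_force: [0.2, 0.8, 0.2]
grip_width: 0.0887
finger_force: 0.0
```

send_rows(steps=[0, 0, 0, 0, 0, 0, 0, 0, 0, 0, 0, 0, 0, 0, 0, 0], gripper=1, squeeze=15)

```text
time_s: 12.28
eef_pos: [0.4452, 0.3494, 0.0189]
tcp_rot: [-0.189, 3.136, 0.0]
ft_force: [0.6, 0.2, 2.1]
grip_width: 0.0515
finger_force: 15.0
```

send_rows(steps=[0, 0, -0.02, 0, 0, 0, -0.04, 0, 0, 0, -0.05, 0, 0, 0, -0.05, 0, 0, 0, 0, 0])

```text
time_s: 12.9
eef_pos: [0.4464, 0.35, 0.1823]
tcp_rot: [-0.188, 3.129, 0.004]
ft_force: [-0.3, 0.1, -1.3]
grip_width: 0.0514
finger_force: 15.0
```

```bash
cat > m2.py <<'E'
from plan import *
a,da=robot.camera("scene");b,db=robot.camera("top")
np.savez("d1.npz",b=b,db=db,a=a,da=da)
cv2.imwrite("pics/c1.png",np.vstack([cv2.resize(a[140:300,60:500],(792,288)),cv2.resize(b[120:280,100:420],(576,288))[:, :].copy().__class__((288,792,3),np.uint8)*0+cv2.copyMakeBorder(cv2.resize(b[120:280,100:420],(576,288)),0,0,0,216,0)]))
E
sed -i '/imwrite/d' m2.py; cat >> m2.py <<'E'
A=cv2.resize(a[140:300,60:500],(792,288));B=cv2.copyMakeBorder(cv2.resize(b[120:280,100:420],(576,288)),0,0,0,216,0)
cv2.imwrite("pics/c1.png",np.vstack([A,B]))
hx=np.array([np.cos(np.radians(7)),np.sin(np.radians(7))])
h=np.array([.449,-.212]);t=h+.111*hx;print("place",t)
go(t[0],t[1],.19,97)
E
python3 m2.py
```

```text
place [ 0.55917262 -0.1984725 ]
cur [0.4448 0.3492 0.178 ] ytool yaw 96.9 world turn 0.1 tool-z turn -0.1 q6 -1.23
shift in present tool axes [-0.0478 -0.5574 -0.0119]
shift after the turn [-0.0467 -0.5575 -0.0119]
```

View pics/c1.png

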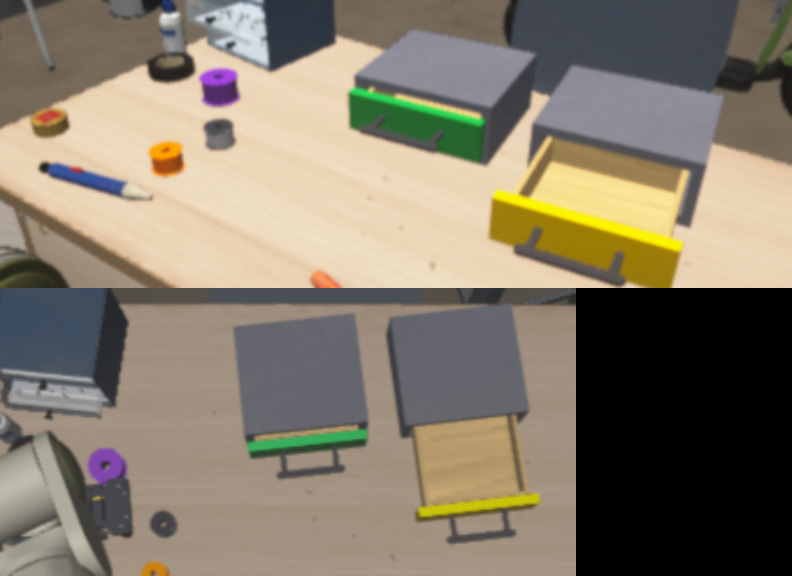

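The scene crop shows the yellow drawer fully out and empty, with the green drawer unchanged. The floor centre in the top crop, at (469,462), agrees with the computed place point. Now carrying the spool over.

send_rows(steps=[-0.0046, -0.03, 0, 0, -0.0046, -0.05, 0, 0, -0.0046, -0.055, 0, 0, -0.0046, -0.055, 0, 0, -0.0046, -0.055, 0, 0, -0.0046, -0.055, 0, 0, -0.0046, -0.055, 0, 0, -0.0046, -0.055, 0, 0, -0.0046, -0.055, 0, 0, -0.0046, -0.05, 0, 0, 0, -0.04, 0, 0, 0, 0, 0, 0, 0, 0, 0, 0])

```text
time_s: 14.62
eef_pos: [0.5569, -0.1953, 0.1773]
tcp_rot: [0.189, -3.134, -0.003]
ft_force: [-0.8, -0.2, -1.0]
grip_width: 0.0512
finger_force: 15.0
```

```bash
python3 - <<'E'
from plan import *
print(robot.read_state()["grip_width"]);go(.558,-.196,.0415,97)
E
```

```text
0.051223423966206987
cur [ 0.5569 -0.1953  0.1773] ytool yaw 96.9 world turn 0.1 tool-z turn -0.1 q6 -2.23
shift in present tool axes [-0.0013 -0.0011  0.1358]
shift after the turn [-0.0013 -0.0011  0.1358]
```

send_rows(steps=[-0.001, -0.001, 0.04, 0, 0, 0, 0.04, 0, 0, 0, 0.03, 0, 0, 0, 0.015, 0, 0, 0, 0.007, 0, 0, 0, 0, 0, 0, 0, 0, 0])

```text
time_s: 15.5
eef_pos: [0.559, -0.1972, 0.0477]
tcp_rot: [-0.189, 3.134, -0.002]
ft_force: [0.0, 0.0, -1.9]
grip_width: 0.0514
finger_force: 15.0
```

send_rows(steps=[0, 0, 0.002, 0, 0, 0, 0.002, 0, 0, 0, 0, 0])

```text
time_s: 15.88
eef_pos: [0.5584, -0.197, 0.0426]
tcp_rot: [0.189, -3.136, -0.0]
ft_force: [0.1, 0.2, -1.6]
grip_width: 0.0513
finger_force: 15.0
```

send_rows(steps=[0, 0, 0.001, 0, 0, 0, 0.001, 0, 0, 0, 0, 0, 0, 0, 0, 0])

```text
time_s: 16.38
eef_pos: [0.5587, -0.197, 0.0409]
tcp_rot: [-0.189, 3.136, -0.0]
ft_force: [0.1, 1.2, 2.4]
grip_width: 0.0516
finger_force: 15.0
```

send_rows(steps=[0, 0, 0, 0, 0, 0, 0, 0, 0, 0, 0, 0], gripper=-0.6)

```text
time_s: 16.75
eef_pos: [0.5585, -0.197, 0.0406]
tcp_rot: [0.189, -3.136, -0.0]
ft_force: [0.7, 0.4, 0.7]
grip_width: 0.0704
finger_force: 0.0
```

send_rows(steps=[0, 0, -0.01, 0, 0, 0, -0.02, 0, 0, 0, -0.04, 0, 0, 0, -0.05, 0, 0, 0, -0.05, 0, 0, 0, 0, 0])

```text
time_s: 17.5
eef_pos: [0.5597, -0.1976, 0.2154]
tcp_rot: [-0.189, 3.129, -0.007]
ft_force: [-0.2, -0.1, -1.1]
grip_width: 0.0701
finger_force: 0.0
```

send_rows(steps=[0, 0.05, 0, 0, 0, 0.05, 0, 0, 0, 0.05, 0, 0, 0, 0.05, 0, 0, 0, 0.05, 0, 0, 0, 0, 0, 0])

```text
time_s: 18.25
eef_pos: [0.5276, 0.0539, 0.2102]
tcp_rot: [0.195, -3.134, -0.001]
ft_force: [1.3, -0.2, -0.8]
grip_width: 0.0704
finger_force: 0.0
```

```bash
python3 - <<'E'
from plan import *
a,da=robot.camera("scene");b,db=robot.camera("top")
cv2.imwrite("pics/e.png",np.hstack([cv2.resize(a[150:290,310:490],(540,420)),cv2.resize(b[120:260,300:385],(255,420))]))
P=pts("top",db)[190:240,325:400];m=(b[190:240,325:400].max(-1)<90)&(P[...,2]>.03)&(P[...,2]<.07)&(P[...,0]>.5)
print(np.median(P[m],0),np.ptp(P[m],0))
E
```

```text
[ 0.55935609 -0.19447636  0.05530244] [0.09696814 0.17411636 0.0390274 ]
```

View pics/e.png

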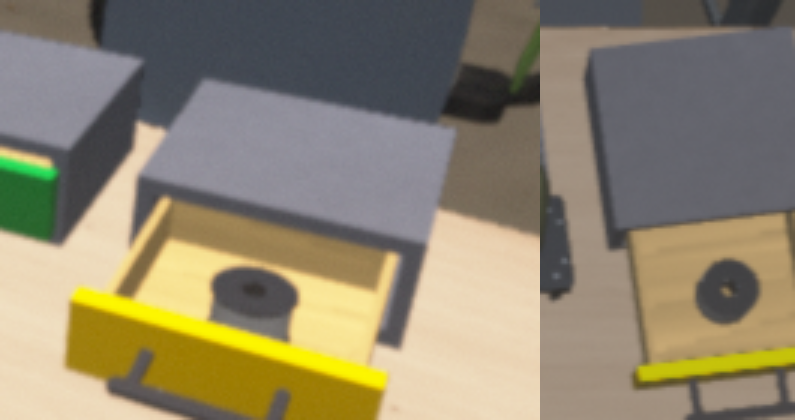

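The left crop shows the spool standing upright near the middle of the open yellow drawer, at about (254,300). The right crop shows the same at (727,290). The gripper is clear.

```bash
python3 -c "from plant import robot; print(robot.close_job())"
```

```text
the job is handed in; nothing more can be done
None
```

The yellow drawer is pulled out to its stop with the spool standing upright inside it, the green drawer was not touched, and the job was handed in at about 18 s.

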